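# Stopper a vial on the guarded bench press

### The job

Drive the half-inserted stopper home in the vial that stands in the press: push the carriage by its upright handle all the way in until it stops under the ram, then reach through the window of the yellow guard and press the red lever pad all the way down without touching the guard, let the lever come up again, and push the carriage all the way back out to its outer stop. Push with the fingertips, on one face of the handle at a time rather than gripping it, do not touch or lift the vial or its stopper, and leave the other vials and things on the desk as they stand.

Things in the scene. Friction and masses are not known exactly. Their poses are not given: they have to be found in the camera images.
- press: Grey bench press bolted down (its place and yaw differ from run to run). Origin on the desk top (z = 0) straight below the ram; its x points from the operator's side to the back, its y to the left, towards the carriage handle. Base plate 18 mm thick, x -140 to +105 mm, y -75 to +75 mm; a slide bed 78 mm wide with two rails (33 mm high) runs on to y = +222 mm. All offsets below are in this frame.
- guard: The fixed yellow guard over the press, with clear side and front panes; not to be touched. Same origin and axes as the press. It fills x -137 to +99 mm, y -70 to +70 mm; its top is flat at z = 183 mm from x = -19 mm backwards, and from there slopes down to the front at 15 degrees, to z = 150 mm at the front edge. The window is in this slope. A tunnel in its left side (below z = 98 mm) lets the carriage and vial through.
- window (a point): Centre of the guard's window, in the plane of the sloping sheet (3 mm thick), 85 mm in front of the ram at z = 164 mm. The window is edged with black rubber trim; clear opening inside the trim 86 mm along y and 64 mm along the slope (62 mm along x).
- lever_pad (a point): Centre of the upper face of the red lever pad (30 mm along x, 44 mm along y), straight below the window's centre. At rest about 11 mm below the plane of the window (z = 153 mm), fully down 21 mm lower.
- lever (a joint): Lever angle, rad: 0 up (rest), 0.131 down on its stop. The lever turns about a level axis at the back of the press, 160 mm behind the pad, and drives the ram at half the pad's travel; pressing takes about 3 N at first and up to about 9 N; then the stop is rigid. A spring brings it up again.
- carriage (a joint): Carriage position, m: 0 all the way out (to the left, start), 0.085 all the way in, vial under the ram; both ends are rigid stops. It runs along the press's y axis (in = -y), takes about 2 N to slide and stays where it is left.
- handle (a point): Centre of the carriage's upright push handle: a plate 48 mm wide along x, 12 mm thick along y with its two rubber pads, from z = 30 to 77 mm (this point at z = 54 mm). With the carriage out it lies at y = +236 mm of the press; with the carriage in at y = +151 mm, 75 mm from the guard's side. Push its outer face (+y side) to send the carriage in, its inner face (-y side, towards the guard) to send it out; touching both faces at once counts as gripping it.
- nest (a point): Centre of the floor of the round nest (36 mm outside, 16 mm high) at the inner end of the aluminium carriage, 26 mm above the desk, where the vial's underside rests.
- vial: Loose glass vial, 24 mm in diameter, 45 mm high without the stopper, standing in the nest. Origin at the centre of its underside, z up.
- stopper (a joint): How far the grey rubber stopper has been driven down into the vial, m: 0 to 0.001 at the start (standing about 6 mm proud), 0.0065 with its flange on the rim. It stays where it is pressed.
- done_vial0: A finished vial (24 mm in diameter, 49 mm high) standing in the grey tray to the right of the press; leave alone.
- done_vial1: A second finished vial in the tray; leave alone.
- done_vial2: A third finished vial in the tray; leave alone.
- petri_dish: Petri dish with pink medium, 56 mm across, 14 mm high, standing to the left, in front of the handle; leave alone.
- oil_bottle: Small amber dropper bottle with white cap, 30 mm across, 66 mm high, to the left, beyond the handle; leave alone.
- coverslip_box: Small blue and white box, 35 x 35 x 21 mm, to the right of the press; leave alone.

How it is judged:
On the way, in this order (a step that is already met when the one before it is completed fails the run):
1. the carriage is all the way in, the vial under the ram (within 3 mm) (value of joint carriage above 0.082 m), for 0.2 s.
2. the lever is pressed down and the stopper driven home, with the carriage in (value of joint carriage above 0.082 m and value of joint lever above 0.11 rad and value of joint stopper above 0.005 m), for 0.1 s.
3. the lever is up again while the carriage is still in (value of joint carriage above 0.08 m and value of joint lever below 0.02 rad), for 0.1 s.
At the end, for the whole second after the job is handed in: The stopper is driven in by at least 5 mm, the lever is up (under 0.02 rad), the carriage is out within 5 mm of its outer stop, and the vial stands upright and still in its nest (within 4 mm) (value of joint carriage below 0.005 m and value of joint lever below 0.02 rad and value of joint stopper above 0.005 m and distance between vial and nest below 0.004 m and angle between vial's own z axis and vertical below 0.15 rad and linear speed of vial below 0.02 m/s); the robot touches nothing.
It fails at once if the robot touches the guard (contact force between any of the fingers, the arm and guard above 0.5 N).
It fails at once if the robot touches the vial or its stopper (contact force between any of the fingers, the arm and vial above 0.3 N).
It fails at once if the vial is lifted out of its nest or tipped (z of vial in the frame of nest above 0.008 m or angle between vial's own z axis and vertical above 0.35 rad).
It fails at once if the handle is gripped (both faces touched at once) (contact force between the fingers and carriage_c11 above 0.5 N and contact force between the fingers and carriage_c10 above 0.5 N).
It fails at once if another vial or thing on the desk is moved by more than 20 mm (distance of any of done_vial0, done_vial1, done_vial2, petri_dish, oil_bottle, coverslip_box from where it was at the start of the episode above 0.02 m).
It also fails if it takes over 64 s, if anything falls off the work surface, if the arm or the gripper's body presses on something with over 40 N, if the wrist force passes 120 N, or if a joint passes its speed limit or range.

### The arm

A 6-joint arm with a two-finger parallel gripper is mounted at the origin on a cart in front of the work surface, level with it; the furniture and walls round the work are solid. World frame = base frame: x ahead of the robot, y to its left, z up, the work surface at z = 0. Lengths are in m, angles in rad, forces in N, time in s.
With the tool pointing down it reaches from about 0.35 to 0.95 m from the base axis. Payload 17.4 kg.
Tool frame: the origin (TCP) lies between the finger pads; the fingertips stand 17 mm ahead of it and the grasp point (between the pads) lies 2 mm behind it; z points along the fingers, y is the direction in which the jaws open and shut (so a half turn about z gives the same grasp; the last joint's range is limited). The gripper opens to 93 mm and grips with 3 to 60 N. Pads are 15 mm wide; open, the fingers measure 128 mm over their backs; the gripper's body (75 mm by 188 mm) begins 65 mm behind the grasp point.
Start: joints at [1.217, 0.116, 1.442, -0, 1.584, -0.038], TCP at [0.21, 0.642, 0.236] pointing down, gripper open.
Joint ranges: [-2.83, 2.83], [-0.83, 2.19], [0.07, 2.5], [-1.14, 4.28], [0.01, 3], [-2.97, 2.97]. Speed limits (rad/s): [1.89, 1.89, 2.22, 3.14, 3.14, 3.14].

### API

Orientations are given as a rotation vector (axis times angle).
In Python, from plant import r gives the robot as it stands.
- The arm moves only by the tool drive_tool, never from a script. Its arguments are lists of equal length, an entry for each row: "angular": the turn, a rotation vector about the tool's x, y, z in degrees, a list of three; "linear": the shift along the tool's x, y, z in cm, a list of three; "gripper": the finger opening in cm, from 0 to 9.3. In form: {"angular": [[ax, ay, az], ...], "linear": [[x, y, z], ...], "gripper": [gripper, ...]}. A call has 1 to 8 rows; each row shifts and turns the pose as measured when the row begins, along the tool's axes as they then stand; what a row does not reach is not made up. A row lasts 1/10 s, in which the tool goes at most 50 mm and 8.59 degrees, less where a joint would pass 70% of its speed; a pose out of reach is approached as far as the arm can. A call is refused whole if a number of a shift passes 5 or a number of a turn 8.59, either way. A call with a gripper value outside its range is refused whole. The fingers move at their own pace and stop on an object; "newtons" is the grip in N (left out, the last holds). Time passes only in rows, so rows that do not move let the fingers close. It gives the time, the measured TCP pose, the force and the opening at its end, in the units of the state.
- r.sense(): the state, without advancing time (a new reading comes with each control period).
- r.grab_frame(name): name is "scene" or "side" or "wrist"; returns a dict with "image" (384x512x3 uint8, red, green, blue), "vfov" (degrees; the focal length in pixels is half the picture's height over the tangent of half this angle, whatever the lens; pixels are square), "cx", "cy" (the principal point, pixels), "distortion" ([k1, k2, p1, p2, k3] as OpenCV has them; the pictures are not rectified), "T" (4x4, takes a point from camera to world coordinates). Camera axes: x right, y down, z forward; pixel columns grow to the right and rows downward; lengths in m; the calibration is good to about 2 mm. A picture is of the moment at which its call begins. There is no depth.
- r.sign_off(): hands the job in, once; it reports no verdict.
The state is a dict: "clock": time; "joints": joint angles; "dq": joint speeds; "joint_efforts": joint torques, N m; "eef_pos": TCP position; "tool_rot": TCP orientation; "ft_force": force on the tool from outside, world axes, zero at the start; "ft_torque": the same for the moment, N m; "opening": opening from 0.0 (shut) to 1.0 (fully open).
Only numpy, scipy, OpenCV 4.12 (cv2) and the standard library are available. Lean on these libraries where they do the work, as an engineer would, in place of code of your own. Each camera call takes 0.05 s, during which the arm holds its last target. There are 200 camera calls.

## Working session

There is one attempt and no reset: what is moved stays moved. The work goes in short steps, Python scripts to look and compute and a tool call to move; the robot and the scene stay as the last step left them, time stands still between calls to the robot, and variables do not carry over. Pictures are saved under pics/ and viewed, about 8 in all and at most 12, crops included, and the job is handed in when it is done.

Besides the shell and the picture viewer there is one more tool, called after "Request:" by a JSON object that holds its "method" and its "body", one argument or row to a line. drive_tool: Moves the arm, as the interface text tells. Its arguments: {"type":"object","properties":{"angular":{"type":"array","items":{"type":"array","items":{"type":"number"}}},"linear":{"type":"array","items":{"type":"array","items":{"type":"number"}}},"gripper":{"type":"array","items":{"type":"number"}},"newtons":{"type":"number"}},"required":["angular","linear","gripper"]}

```bash
ls; mkdir -p pics; cat > h.py <<'E'
import numpy as np, cv2
from plant import r
def K(f):
    h,w=f["image"].shape[:2]; F=h/2/np.tan(np.radians(f["vfov"])/2)
    return np.array([[F,0,f["cx"]],[0,F,f["cy"]],[0,0,1.]])
def ray(f,uv):
    p=cv2.undistortPoints(np.array(uv,float).reshape(-1,1,2),K(f),np.array(f["distortion"],float)).reshape(-1,2)
    d=np.c_[p,np.ones(len(p))]@f["T"][:3,:3].T
    return f["T"][:3,3],d
def onz(f,uv,z):
    o,d=ray(f,uv); return o+d*((z-o[2])/d[:,2])[:,None]
def proj(f,P):
    Ti=np.linalg.inv(f["T"]); 
    return cv2.projectPoints(np.array(P,float).reshape(-1,1,3),cv2.Rodrigues(Ti[:3,:3])[0],Ti[:3,3],K(f),np.array(f["distortion"],float))[0].reshape(-1,2)
def tri(f1,u1,f2,u2):
    o1,d1=ray(f1,u1);o2,d2=ray(f2,u2);out=[]
    for a,b in zip(d1,d2):
        s=np.linalg.lstsq(np.c_[a,-b],o2-o1,rcond=None)[0]
        p,q=o1+a*s[0],o2+b*s[1]; out.append(np.r_[(p+q)/2,np.linalg.norm(p-q)])
    return np.array(out)
def save(f,n): cv2.imwrite("pics/"+n,f["image"][:,:,::-1])
E
python3 - <<'E'
from h import *
import pickle
fs={n:r.grab_frame(n) for n in("scene","side","wrist")}
pickle.dump(fs,open("f0.pkl","wb"))
for n,f in fs.items(): save(f,n+"0.png"); print(n,f["vfov"],f["distortion"],f["T"].round(3).tolist())
print(r.sense())
a=np.hstack([fs["scene"]["image"],fs["side"]["image"]])
E
```

```text
pics
scene 46.41056234397743 [-0.13526835  0.          0.          0.          0.        ] [[0.256, -0.78, 0.571, -0.42], [-0.967, -0.197, 0.165, -0.209], [-0.016, -0.594, -0.804, 1.497], [0.0, 0.0, 0.0, 1.0]]
side 45.62026486413269 [0.06018948 0.         0.         0.         0.        ] [[-1.0, 0.011, -0.027, 0.59], [0.029, 0.557, -0.83, 1.315], [0.005, -0.83, -0.557, 0.977], [0.0, 0.0, 0.0, 1.0]]
wrist 59.72671501181725 [-0.01882334  0.          0.          0.          0.        ] [[0.312, 0.913, 0.262, 0.136], [0.95, -0.3, -0.087, 0.666], [-0.001, 0.276, -0.961, 0.384], [0.0, 0.0, 0.0, 1.0]]
{'clock': 0.15, 'joints': array([ 1.21719193e+00,  1.16395207e-01,  1.44208742e+00,  2.21807153e-05,
        1.58401404e+00, -3.78408456e-02]), 'dq': array([-5.49373328e-04, -1.48180589e-03, -4.04116227e-03,  9.29385918e-05,
        1.01735996e-03,  6.51808384e-04]), 'joint_efforts': array([ 1.41774119e-03, -7.21759272e+01, -6.22949767e+01,  7.80488667e-02,
        2.25582055e-02, -4.35455524e-05]), 'eef_pos': array([0.20959821, 0.64149217, 0.23507682]), 'tool_rot': array([-4.93910647e-01, -3.10232388e+00,  1.38605231e-03]), 'ft_force': array([ 0.02269389,  0.02483861, -0.96018294]), 'ft_torque': array([ 0.04223884, -0.03209765,  0.04549564]), 'opening': 1.0030035038796195}
```

View pics/scene0.png

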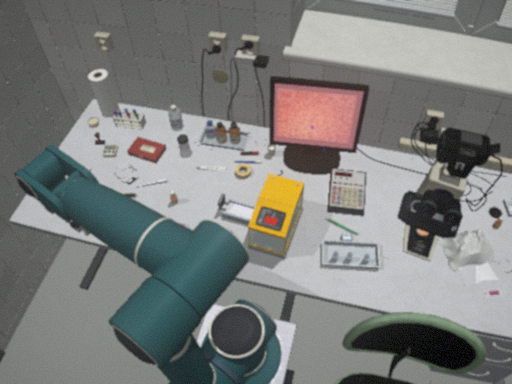

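View pics/side0.png

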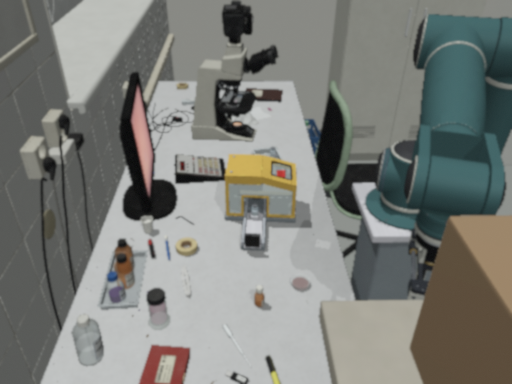

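The scene view shows the yellow guard at about (277,213), with the slide and handle to its left near (222,203). In the side view the guard is at (262,185) and the handle at (255,235). I'll crop in on both.

```bash
python3 - <<'E'
from h import *
import pickle
fs=pickle.load(open("f0.pkl","rb"))
a=cv2.resize(fs["scene"]["image"][170:260,205:315],None,fx=4,fy=4,interpolation=cv2.INTER_CUBIC) 
b=cv2.resize(fs["side"]["image"][145:255,215:305],None,fx=4,fy=4,interpolation=cv2.INTER_CUBIC)
c=np.zeros((440,800,3),np.uint8); c[:360,:440]=a; c[:,440:]=b
cv2.imwrite("pics/c1.png",c[:,:,::-1])
E
```

```text
(no output)
```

View pics/c1.png

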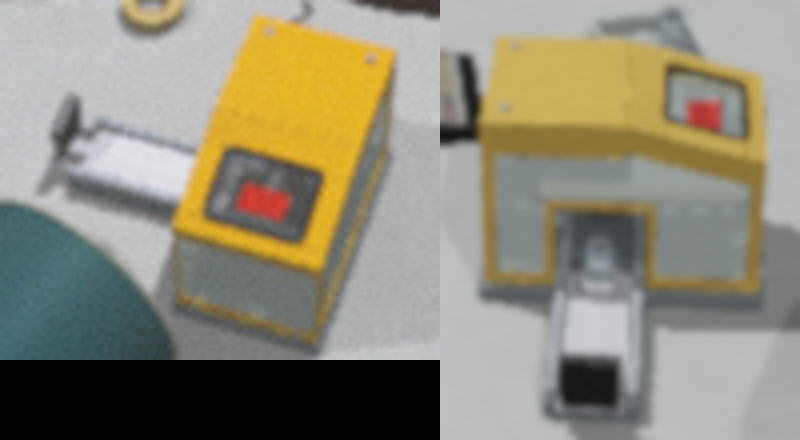

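```bash
python3 - <<'E'
from h import *
import pickle
from scipy.optimize import least_squares
fs=pickle.load(open("f0.pkl","rb")); A,B=fs["scene"],fs["side"]
def red(f,box):
    x0,y0,x1,y1=box; im=f["image"][y0:y1,x0:x1].astype(int)
    m=(im[...,0]>140)&(im[...,1]<90)&(im[...,2]<90); ys,xs=np.nonzero(m); print(m.sum()); return [[xs.mean()+x0,ys.mean()+y0]]
ra,rb=red(A,(240,195,300,245)),red(B,(255,150,305,200))
print("pad",ra,rb,tri(A,ra,B,rb))
s=lambda u,v:[205+u/4,170+v/4]; d=lambda u,v:[215+(u-440)/4,145+v/4]
ca=[s(258,15),s(397,50),s(320,270),s(175,235)]; cb=[d(482,125),d(497,40),d(760,77),d(765,160)]
print("corners bl,br,fr,fl",tri(A,ca,B,cb).round(4).tolist())
L=np.array([[.099,.07,.183],[.099,-.07,.183],[-.137,-.07,.150],[-.137,.07,.150]])
def W(p,l): c,n=np.cos(p[2]),np.sin(p[2]); l=np.atleast_2d(l); return np.c_[p[0]+c*l[:,0]-n*l[:,1],p[1]+n*l[:,0]+c*l[:,1],l[:,2]]
g=lambda p:np.r_[proj(A,W(p,L))-ca,proj(B,W(p,L))-cb].ravel()
g2=least_squares(g,[.6,.1,0]); print(g2.x,np.degrees(g2.x[2]),g2.fun.round(1))
print("pad",W(g2.x,[-.085,0,.153]),"handle",W(g2.x,[0,.236,.054]))
hb=[d(588,383)]; print("handle outer face on ray at z",onz(B,hb,.054))
print("handle proj scene",proj(A,W(g2.x,[0,.236,.054])))
E
```

```text
87
44
pad [[np.float64(270.45977011494256), np.float64(220.11494252873564)]] [[np.float64(280.9318181818182), np.float64(173.5681818181818)]] [[0.44820856 0.00805916 0.15100241 0.00122517]]
corners bl,br,fr,fl [[0.6353, 0.0594, 0.1764, 0.0038], [0.6249, -0.0777, 0.1773, 0.0043], [0.3927, -0.0589, 0.1466, 0.0006], [0.4003, 0.0741, 0.1455, 0.0054]]
[ 5.31200638e-01 -5.27225467e-04 -6.66292214e-02] -3.817573181263143 [-1.1 -0.7 -0.3 -0.6  0.5  0.4 -0.9 -1.3 -0.3 -1.5 -0.6 -1.7  0.7 -1.2
  1.3  0.1]
pad [[0.44638924 0.00513207 0.153     ]] handle [[0.5469135  0.23494911 0.054     ]]
handle outer face on ray at z [[0.55214541 0.24059128 0.054     ]]
handle proj scene [[221.20857432 202.0913934 ]]
```

```bash
cat >> h.py <<'E'
from scipy.spatial.transform import Rotation as R
O=np.array([.532,.0015]); YAW=-.0666
def P(x,y,z):
    c,s=np.cos(YAW),np.sin(YAW); return np.array([O[0]+c*x-s*y,O[1]+s*x+c*y,z])
def plan(target,jaw,step=4.0,n=8,wp=None):
    """rows to world target with jaw (tool y) heading, deg, in tool axes"""
    s=r.sense(); p=s["eef_pos"].copy(); q=R.from_rotvec(s["tool_rot"]); j=np.radians(jaw)
    y=np.array([np.cos(j),np.sin(j),0]); z=np.array([0,0,-1.]); T=R.from_matrix(np.c_[np.cross(y,z),y,z])
    print("t",s["clock"],"p",p.round(4),"F",s["ft_force"].round(2),"yaw",np.degrees(np.arctan2(*q.as_matrix()[[1,0],1])).round(2),"j",s["joints"].round(2))
    ang,lin=[],[]
    for i in range(n):
        d=(target-p)*100; L=np.linalg.norm(d); d*=min(1,step/max(L,1e-9))
        w=(q.inv()*T).as_rotvec(degrees=True); w*=min(1,8/max(np.linalg.norm(w),1e-9))
        if L<.05 and np.linalg.norm(w)<.2: break
        l=q.inv().apply(d).round(2); w=w.round(1); lin.append(l.tolist()); ang.append(w.tolist())
        p=p+q.apply(l)/100; q=q*R.from_rotvec(w,degrees=True)
    print('"angular":',ang,'\n"linear":',lin,"\nend",p.round(4),"target",target.round(4))
E
python3 - <<'E'
from h import *
import pickle
fs=pickle.load(open("f0.pkl","rb"));B=fs["side"]
print("bottle base",onz(B,[[259,304]],0),"dish",onz(B,[[301,284]],.01))
plan(P(0,.275,.235),-3.8,n=16)
E
```

```text
bottle base [[0.5384494  0.44423201 0.        ]] dish [[0.41497301 0.3815637  0.01      ]]
t 0.15 p [0.2096 0.6415 0.2351] F [ 0.02  0.02 -0.96] yaw 71.91 j [ 1.22  0.12  1.44  0.    1.58 -0.04]
"angular": [[-0.0, 0.0, 8.0], [-0.0, 0.0, 8.0], [-0.0, 0.0, 8.0], [-0.0, 0.0, 8.0], [-0.0, 0.0, 8.0], [-0.0, 0.0, 8.0], [-0.0, 0.0, 8.0], [-0.0, 0.0, 8.0], [-0.0, 0.0, 8.0], [-0.0, 0.0, 3.7], [-0.0, 0.0, 0.0], [-0.0, 0.0, 0.0], [-0.0, 0.0, 0.0]] 
"linear": [[-3.5, -1.93, 0.0], [-3.74, -1.43, 0.0], [-3.9, -0.9, 0.0], [-3.99, -0.34, 0.0], [-3.99, 0.21, 0.0], [-3.93, 0.77, 0.0], [-3.78, 1.31, 0.0], [-3.56, 1.82, 0.0], [-3.27, 2.3, 0.01], [-2.92, 2.73, 0.0], [-2.74, 2.91, 0.01], [-2.74, 2.91, 0.0], [-1.35, 1.44, 0.01]] 
end [0.5503 0.2759 0.235 ] target [0.5503 0.2759 0.235 ]
```

Request:
{"method": "drive_tool", "body": {
  "angular": [
    [0,0,8],
    [0,0,8],
    [0,0,8],
    [0,0,8],
    [0,0,8],
    [0,0,8],
    [0,0,8],
    [0,0,8]
  ],
  "linear": [
    [-3.5,-1.93,0],
    [-3.74,-1.43,0],
    [-3.9,-0.9,0],
    [-3.99,-0.34,0],
    [-3.99,0.21,0],
    [-3.93,0.77,0],
    [-3.78,1.31,0],
    [-3.56,1.82,0]
  ],
  "gripper": [0,0,0,0,0,0,0,0],
  "newtons": 10
}}

```text
clock: 0.95
eef_pos: [0.4279, 0.3979, 0.2323]
tool_rot: [2.103, 2.333, -0.007]
ft_force: [0.9, 1.0, -0.3]
opening: 0.361
```

```bash
python3 -c "
from h import *
plan(P(0,.275,.235),-3.8)"
```

```text
t 0.95 p [0.4279 0.3979 0.2323] F [ 0.93  0.96 -0.32] yaw 5.92 j [ 0.71 -0.08  1.64 -0.    1.58  0.6 ]
"angular": [[-0.1, 0.2, 8.0], [-0.1, 0.0, 1.7], [0.0, 0.0, 0.0], [0.0, 0.0, 0.0], [0.0, 0.0, 0.0]] 
"linear": [[-3.1, 2.53, -0.06], [-2.72, 2.93, -0.07], [-2.63, 3.01, -0.06], [-2.63, 3.01, -0.06], [-0.85, 0.97, -0.02]] 
end [0.5503 0.2759 0.235 ] target [0.5503 0.2759 0.235 ]
```

Request:
{"method": "drive_tool", "body": {
  "angular": [
    [0,0.2,8],
    [0,0,1.7],
    [0,0,0],
    [0,0,0],
    [0,0,0],
    [0,0,0]
  ],
  "linear": [
    [-3.1,2.53,0],
    [-2.72,2.93,0],
    [-2.63,3.01,0],
    [-2.63,3.01,0],
    [-0.85,0.97,0],
    [0,0,0]
  ],
  "gripper": [0,0,0,0,0,0]
}}

```text
clock: 1.55
eef_pos: [0.5552, 0.2652, 0.2308]
tool_rot: [-2.311, -2.125, 0.006]
ft_force: [-0.2, 0.0, -0.4]
opening: 0.006
```

```bash
python3 - <<'E'
from h import *
import pickle
plan(P(0,.275,.065),-3.8)
f=r.grab_frame("wrist"); pickle.dump(f,open("w1.pkl","wb"))
im=f["image"].copy()
for p in [P(0,.236,.077),P(.024,.242,.077),P(-.024,.242,.077),P(.024,.23,.077),P(-.024,.23,.077),P(.099,.07,.183),P(-.019,.07,.183),P(-.137,.07,.15)]:
    u=proj(f,p)[0]; print(u.round(1)); 
    if abs(u).max()<2000: cv2.circle(im,tuple(int(v) for v in u),3,(0,255,0),1)
cv2.imwrite("pics/w1.png",cv2.resize(im,(768,576))[:,:,::-1])
E
```

```text
t 1.55 p [0.5552 0.2652 0.2308] F [-0.16  0.   -0.41] yaw -4.82 j [ 0.4  -0.01  1.58  0.    1.58  0.49]
"angular": [[-0.2, 0.1, -1.0], [-0.0, -0.0, -0.0], [-0.0, -0.0, -0.0], [-0.0, -0.0, -0.0], [-0.0, -0.0, -0.0]] 
"linear": [[0.25, -0.12, 3.99], [0.25, -0.14, 3.99], [0.25, -0.13, 3.99], [0.25, -0.14, 3.99], [0.03, -0.02, 0.63]] 
end [0.5503 0.2759 0.065 ] target [0.5503 0.2759 0.065 ]
[248.2 212. ]
[273.2 205.7]
[222.9 206.5]
[273.3 217.5]
[223.5 218.3]
[374.5 449.7]
[227.1 451.8]
[ 99.1 415.2]
```

View pics/w1.png

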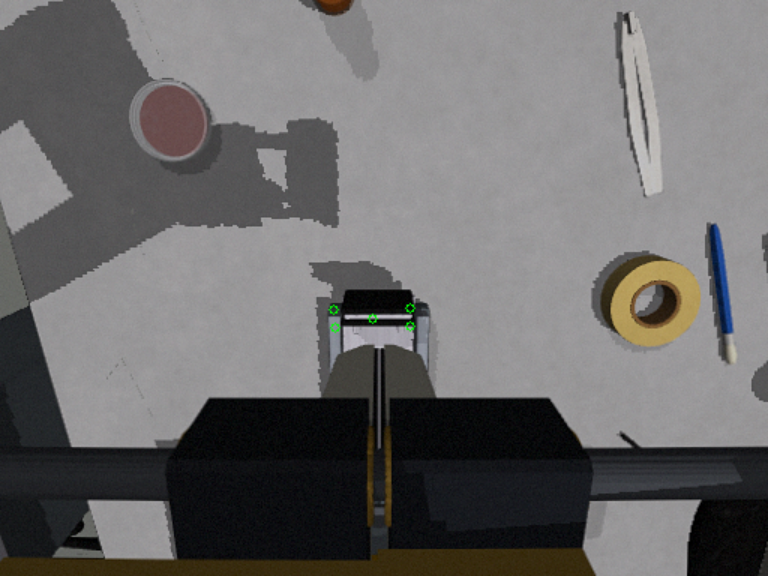

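The handle shows at about (378,318), against a predicted (372,318), so it sits about 3 mm further in +x. It lies 2 to 3 cm inside the fingertip path, and the dish (172,120) and bottle (335,0) are clear. Descending now.

Request:
{"method": "drive_tool", "body": {
  "angular": [
    [0,0,0],
    [0,0,0],
    [0,0,0],
    [0,0,0],
    [0,0,0]
  ],
  "linear": [
    [0.4,0,4],
    [0.3,0,4],
    [0.2,0,4],
    [0,0,3.5],
    [0,0,1]
  ],
  "gripper": [0,0,0,0,0]
}}

```text
clock: 2.1
eef_pos: [0.5512, 0.2818, 0.064]
tool_rot: [-2.305, -2.132, -0.004]
ft_force: [-0.6, 0.1, 0.3]
opening: 0.005
```

```bash
python3 - <<'E'
from h import *
plan(P(.0035,.255,.065),-4.5,step=1.5)
f=r.grab_frame("side"); im=f["image"]; save(f,"s2.png")
cv2.imwrite("pics/s2c.png",cv2.resize(im[150:270,190:350],None,fx=4,fy=4)[:,:,::-1])
E
```

```text
t 2.1 p [0.5512 0.2818 0.064 ] F [-0.65  0.1   0.26] yaw -4.46 j [0.43 0.09 1.75 0.   1.3  0.51]
"angular": [[0.0, -0.2, 0.0], [0.0, 0.0, 0.0]] 
"linear": [[-1.49, 0.19, -0.06], [-1.1, 0.14, -0.04]] 
end [0.5525 0.2557 0.065 ] target [0.5525 0.2557 0.065 ]
```

View pics/s2c.png

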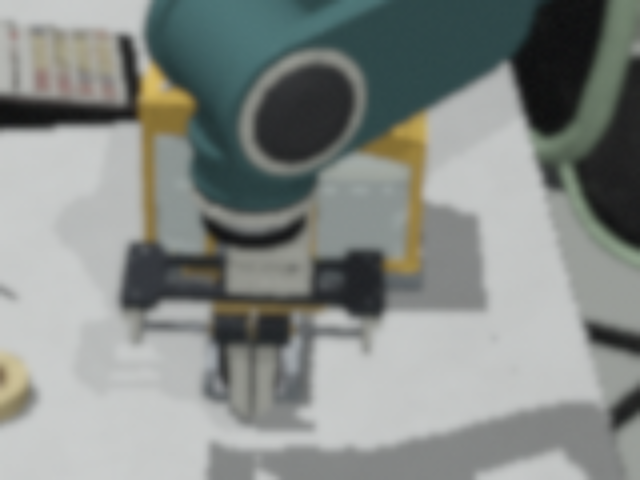

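Request:
{"method": "drive_tool", "body": {
  "angular": [
    [0,0,0],
    [0,0,0],
    [0,0,0],
    [0,0,0],
    [0,0,0],
    [0,0,0],
    [0,0,0],
    [0,0,0]
  ],
  "linear": [
    [-1.2,0.2,0],
    [-1.2,0.15,0],
    [-1,0,0],
    [-1,0,0],
    [-1,0,0],
    [-1.2,0,0],
    [-1.2,0,0],
    [-1.2,0,0]
  ],
  "gripper": [0,0,0,0,0,0,0,0]
}}

```text
clock: 2.95
eef_pos: [0.5492, 0.1873, 0.0715]
tool_rot: [2.304, 2.135, 0.018]
ft_force: [-0.6, 2.7, -0.1]
opening: 0.005
```

```bash
python3 - <<'E'
from h import *
plan(P(.0035,.1645,.065),-4.5,step=1)
E
```

```text
t 2.95 p [0.5492 0.1873 0.0715] F [-0.63  2.68 -0.05] yaw -4.37 j [ 0.28 -0.    1.84  0.    1.3   0.36]
"angular": [[0.5, -0.5, 0.1], [-0.0, 0.0, 0.0], [-0.0, 0.0, 0.0]] 
"linear": [[-0.96, -0.05, 0.27], [-0.96, -0.05, 0.29], [-0.28, -0.01, 0.08]] 
end [0.5464 0.1654 0.065 ] target [0.5464 0.1654 0.065 ]
```

Request:
{"method": "drive_tool", "body": {
  "angular": [
    [0.5,-0.5,0],
    [0,0,0],
    [0,0,0],
    [0,0,0],
    [0,0,0]
  ],
  "linear": [
    [-0.9,0,0.3],
    [-0.8,0,0.3],
    [-0.6,0,0.1],
    [-0.4,0,0],
    [-0.4,0,0]
  ],
  "gripper": [0,0,0,0,0]
}}

```text
clock: 3.45
eef_pos: [0.5482, 0.1669, 0.0662]
tool_rot: [-2.29, -2.123, -0.038]
ft_force: [6.9, 41.2, -6.8]
opening: 0.01
```

Request:
{"method": "drive_tool", "body": {
  "angular": [
    [0,0,0],
    [0,0,0],
    [0,0,0],
    [0,0,0],
    [0,0,0],
    [0,0,0],
    [0,0,0]
  ],
  "linear": [
    [1,0,0],
    [2,0,0],
    [2,0,-1],
    [0,0,-4],
    [0,0,-4.5],
    [0,0,-4.5],
    [0,0,-4.5]
  ],
  "gripper": [0,0,0,0,0,0,0]
}}

```text
clock: 4.15
eef_pos: [0.5488, 0.2111, 0.2482]
tool_rot: [-2.285, -2.121, -0.015]
ft_force: [1.4, -0.3, 0.8]
opening: 0.006
```

```bash
python3 - <<'E'
from h import *
plan(P(-.11,0,.28),85.5,step=3,n=16)
E
```

```text
t 4.15 p [0.5488 0.2111 0.2482] F [ 1.4  -0.29  0.75] yaw -4.25 j [ 0.31 -0.08  1.62  0.03  1.6   0.39]
"angular": [[0.0, -0.1, -8.0], [0.1, -0.1, -8.0], [0.1, -0.1, -8.0], [0.1, -0.1, -8.0], [0.0, -0.2, -8.0], [0.1, -0.1, -8.0], [0.0, -0.2, -8.0], [0.1, -0.1, -8.0], [0.0, -0.2, -8.0], [0.1, -0.1, -8.0], [0.0, -0.2, -8.0], [0.0, -0.0, -1.7]] 
"linear": [[-2.62, -1.39, -0.44], [-2.4, -1.74, -0.44], [-2.14, -2.06, -0.43], [-1.83, -2.34, -0.42], [-1.49, -2.57, -0.41], [-1.12, -2.75, -0.41], [-0.72, -2.88, -0.4], [-0.32, -2.96, -0.41], [0.01, -0.07, -0.01], [-0.0, -0.0, 0.0], [-0.0, -0.0, 0.0], [-0.0, -0.0, 0.0]] 
end [0.4222 0.0089 0.28  ] target [0.4222 0.0088 0.28  ]
```

Request:
{"method": "drive_tool", "body": {
  "angular": [
    [0,0,-8],
    [0,0,-8],
    [0,0,-8],
    [0,0,-8],
    [0,0,-8],
    [0,0,-8],
    [0,0,-8],
    [0,0,-8]
  ],
  "linear": [
    [-2.6,-0.8,-0.6],
    [-2.4,-1,-0.6],
    [-2.4,-1.2,-0.5],
    [-2.1,-1.5,-0.5],
    [-1.8,-1.7,-0.4],
    [-1.6,-1.9,-0.4],
    [-1.3,-2,-0.3],
    [-1,-2,-0.3]
  ],
  "gripper": [0,0,0,0,0,0,0,0]
}}

```text
clock: 4.95
eef_pos: [0.4962, 0.0082, 0.2864]
tool_rot: [-0.752, -3.043, -0.031]
ft_force: [-0.4, -0.3, -0.1]
opening: 0.002
```

```bash
python3 - <<'E'
from h import *
plan(P(-.035,0,.28),85.5,step=3,n=16)
E
```

```text
t 4.95 p [0.4962 0.0082 0.2864] F [-0.38 -0.29 -0.12] yaw 62.24 j [-0.05 -0.29  1.74  0.02  1.69 -1.13]
"angular": [[0.4, -0.2, -8.0], [0.4, -0.1, -8.0], [0.3, -0.2, -7.3]] 
"linear": [[-0.29, -0.35, 0.63], [0.0, -0.0, -0.0], [0.0, -0.0, -0.0]] 
end [0.4971 0.0038 0.28  ] target [0.4971 0.0038 0.28  ]
```

Request:
{"method": "drive_tool", "body": {
  "angular": [
    [0.4,-0.2,-8],
    [0.4,-0.1,-8],
    [0.3,-0.2,-7.3],
    [0,0,0],
    [0,0,0]
  ],
  "linear": [
    [0,0,0],
    [0,0,0],
    [0,0,0],
    [0,0,0],
    [0,0,0]
  ],
  "gripper": [0,0,0,0,0]
}}

```text
clock: 5.45
eef_pos: [0.4954, 0.0031, 0.2854]
tool_rot: [-0.104, -3.139, 0.005]
ft_force: [0.5, -0.1, -0.3]
opening: 0.008
```

```bash
python3 - <<'E'
from h import *
import pickle
plan(P(-.085,0,.28),85.5)
f=r.grab_frame("wrist"); pickle.dump(f,open("w2.pkl","wb")); im=f["image"].astype(int)
m=((im[...,0]>120)&(im[...,1]<80)&(im[...,2]<80)).astype(np.uint8)
n,l,st,ce=cv2.connectedComponentsWithStats(m); i=1+st[1:,4].argmax(); print("red",st[i],ce[i],"at z.153",onz(f,[ce[i]],.153))
o=f["image"].copy()
for p in [P(-.085,0,.153)]+[P(-.085+a,b,.164+a*.268) for a in(-.031,.031) for b in(-.043,.043)]:
    cv2.circle(o,tuple(int(v) for v in proj(f,p)[0]),3,(0,255,0),1)
cv2.imwrite("pics/w2.png",cv2.resize(o,(768,576))[:,:,::-1])
E
```

```text
t 5.45 p [0.4954 0.0031 0.2854] F [ 0.45 -0.1  -0.29] yaw 86.22 j [-0.04 -0.29  1.74 -0.    1.69 -1.55]
"angular": [[-0.2, -0.0, 0.7], [0.0, -0.0, 0.0]] 
"linear": [[3.97, 0.07, 0.45], [0.87, 0.0, 0.1]] 
end [0.4472 0.0071 0.28  ] target [0.4472 0.0072 0.28  ]
red [230 127  52  26 888] [250.32882883 140.94594595] at z.153 [[0.45319558 0.00402489 0.153     ]]
```

View pics/w2.png

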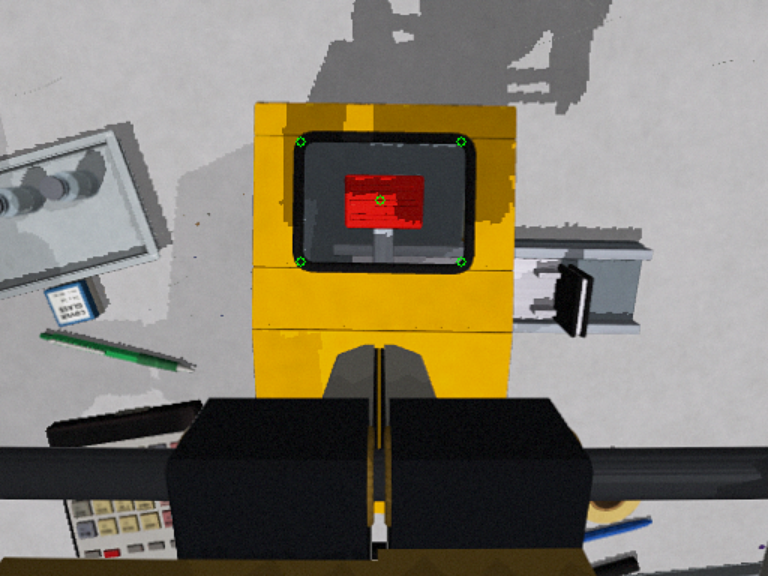

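The window's clear opening is centred at about (385,202) and the pad at (384,202), which is 2 to 3 mm +y of the prediction (380,200). The pad is at about (0.446, 0.0095). The carriage handle, at (573,300), is in. Next I'll go over the pad.

Request:
{"method": "drive_tool", "body": {
  "angular": [
    [0,0,0.4],
    [0,0,0.3],
    [0,0,0],
    [0,0,0],
    [0,0,0]
  ],
  "linear": [
    [3,0.4,0],
    [1.9,0.2,1],
    [0,0,2],
    [0,0,1],
    [0,0,0]
  ],
  "gripper": [0,0,0,0,0]
}}

```text
clock: 6.0
eef_pos: [0.4456, 0.0125, 0.244]
tool_rot: [-0.145, -3.137, 0.005]
ft_force: [-1.1, 0.1, 0.5]
opening: 0.005
```

```bash
python3 - <<'E'
from h import *
plan(np.array([.446,.0095,.18]),85.5,step=2)
E
```

```text
t 6.0 p [0.4456 0.0125 0.244 ] F [-1.11  0.05  0.53] yaw 84.72 j [-0.03 -0.4   1.89 -0.    1.65 -1.51]
"angular": [[-0.2, -0.1, -0.8], [-0.0, 0.0, 0.0], [-0.0, 0.0, 0.0], [-0.0, 0.0, 0.0]] 
"linear": [[-0.02, -0.09, 2.0], [-0.02, -0.09, 2.0], [-0.02, -0.09, 2.0], [-0.01, -0.02, 0.4]] 
end [0.446  0.0095 0.18  ] target [0.446  0.0095 0.18  ]
```

Request:
{"method": "drive_tool", "body": {
  "angular": [
    [0,0,-0.7],
    [0,0,0],
    [0,0,0],
    [0,0,0]
  ],
  "linear": [
    [0,-0.3,1.5],
    [0,0,1.5],
    [0,0,0.8],
    [0,0,0]
  ],
  "gripper": [0,0,0,0]
}}

```text
clock: 6.4
eef_pos: [0.4459, 0.0089, 0.2032]
tool_rot: [-0.127, -3.137, 0.005]
ft_force: [0.1, 0.5, -0.6]
opening: 0.005
```

```bash
python3 - <<'E'
from h import *
plan(np.array([.446,.0095,.149]),85.5,step=1)
f=r.grab_frame("wrist"); 
cv2.imwrite("pics/w3.png",cv2.resize(f["image"],(640,480))[:,:,::-1])
E
```

```text
t 6.4 p [0.4459 0.0089 0.2032] F [ 0.1   0.49 -0.58] yaw 85.35 j [-0.04 -0.39  1.95 -0.    1.58 -1.52]
"angular": [[-0.2, -0.1, -0.1], [-0.0, -0.0, -0.0], [-0.0, -0.0, -0.0], [-0.0, -0.0, -0.0], [-0.0, -0.0, -0.0], [-0.0, -0.0, -0.0]] 
"linear": [[-0.0, 0.02, 1.0], [-0.0, 0.01, 1.0], [-0.0, 0.01, 1.0], [-0.0, 0.01, 1.0], [-0.01, 0.01, 1.0], [0.0, 0.01, 0.42]] 
end [0.446  0.0095 0.149 ] target [0.446  0.0095 0.149 ]
```

View pics/w3.png

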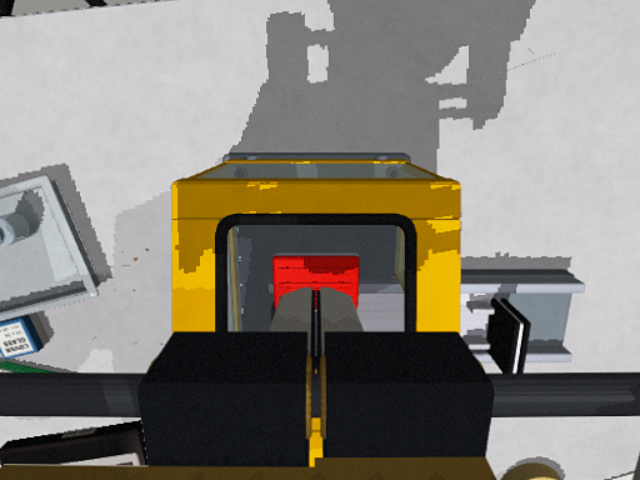

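The fingertip at (316,290) is centred on the pad (273 to 358) and in the window (228 to 404). Pressing now.

Request:
{"method": "drive_tool", "body": {
  "angular": [
    [0,0,0],
    [0,0,0],
    [0,0,0],
    [0,0,0],
    [0,0,0],
    [0,0,0],
    [0,0,0],
    [0,0,0]
  ],
  "linear": [
    [0,0,1],
    [0,0,1],
    [0,0,1],
    [0,0,0.6],
    [0,0,0.6],
    [0,0,0.6],
    [0,0,0.5],
    [0,0,0.5]
  ],
  "gripper": [0,0,0,0,0,0,0,0]
}}

```text
clock: 7.25
eef_pos: [0.4464, 0.0088, 0.1473]
tool_rot: [0.127, 3.138, -0.005]
ft_force: [-32.3, 0.3, 71.3]
opening: 0.007
```

```bash
python3 - <<'E'
from h import *
plan(np.array([.446,.0095,.149]),85.5,step=.5)
E
```

```text
t 7.25 p [0.4464 0.0088 0.1473] F [-32.26   0.31  71.34] yaw 85.35 j [-0.04 -0.37  2.02 -0.    1.48 -1.52]
"angular": [[-0.2, 0.1, -0.1]] 
"linear": [[0.05, 0.06, -0.17]] 
end [0.446  0.0095 0.149 ] target [0.446  0.0095 0.149 ]
```

Request:
{"method": "drive_tool", "body": {
  "angular": [
    [0,0,0],
    [0,0,0],
    [0,0,0],
    [0,0,0],
    [0,0,0],
    [0,0,0],
    [0,0,0],
    [0,0,0]
  ],
  "linear": [
    [0,0,0],
    [0,0,0],
    [0,0,-0.8],
    [0,0,-0.8],
    [0,0,-1],
    [0,0,-1.2],
    [0,0,-1.5],
    [0,0,-1.5]
  ],
  "gripper": [0,0,0,0,0,0,0,0]
}}

```text
clock: 8.05
eef_pos: [0.4462, 0.0091, 0.2227]
tool_rot: [0.127, 3.136, -0.006]
ft_force: [-0.1, -1.0, 0.0]
opening: 0.009
```

Request:
{"method": "drive_tool", "body": {
  "angular": [
    [0,0,0],
    [0,0,0],
    [0,0,0],
    [0,0,0]
  ],
  "linear": [
    [0,0,-2],
    [0,0,-2],
    [0,0,-2],
    [0,0,-1]
  ],
  "gripper": [0,0,0,0]
}}

```text
clock: 8.45
eef_pos: [0.4457, 0.0094, 0.2999]
tool_rot: [0.127, 3.135, -0.006]
ft_force: [-0.1, 0.8, -0.4]
opening: 0.004
```

```bash
python3 - <<'E'
from h import *
plan(np.array([.548,.22,.28]),-4.4,step=3,n=16)
f=r.grab_frame("side")
cv2.imwrite("pics/s3.png",np.hstack([cv2.resize(f["image"][140:255,210:310],None,fx=4,fy=4,interpolation=cv2.INTER_CUBIC),cv2.resize(r.grab_frame("wrist")["image"][80:310,180:380],(400,460))])[:,:,::-1])
E
```

```text
t 8.45 p [0.4457 0.0094 0.2999] F [-0.09  0.84 -0.37] yaw 85.36 j [-0.03 -0.41  1.81 -0.    1.74 -1.52]
"angular": [[0.0, 0.0, 8.0], [0.0, 0.0, 8.0], [0.0, 0.0, 8.0], [0.0, 0.0, 8.0], [0.0, 0.0, 8.0], [0.0, 0.0, 8.0], [0.0, 0.1, 8.0], [0.0, 0.0, 8.0], [0.1, 0.0, 8.0], [0.0, 0.1, 8.0], [0.1, 0.0, 8.0], [-0.0, 0.1, 1.8]] 
"linear": [[-1.08, 2.79, 0.25], [-0.69, 2.91, 0.25], [-0.27, 2.98, 0.25], [0.14, 2.99, 0.25], [0.56, 2.94, 0.25], [0.96, 2.83, 0.25], [1.35, 2.67, 0.25], [1.41, 2.03, 0.2], [-0.0, 0.01, 0.0], [-0.0, -0.0, 0.0], [-0.0, -0.0, 0.0], [-0.0, -0.0, 0.0]] 
end [0.548 0.22  0.28 ] target [0.548 0.22  0.28 ]
```

View pics/s3.png

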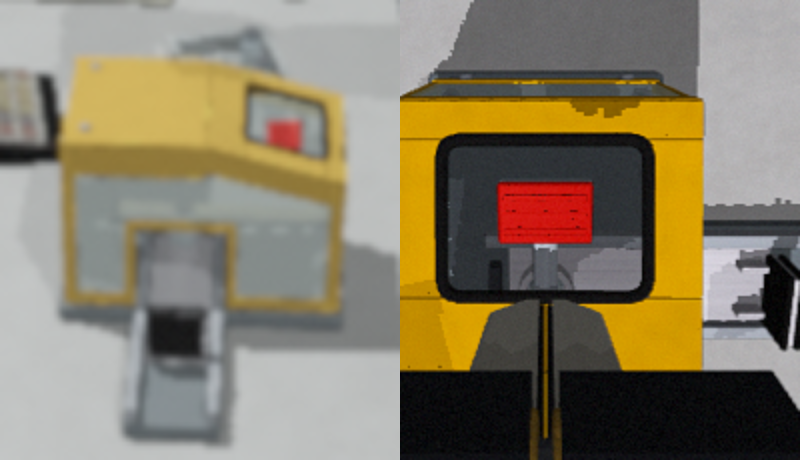

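The lever is up (pad at (545,212), as at rest) and the carriage is still in. Next I'll go over the gap between guard and handle. There are small prongs on the handle's inner side that I'll check from there.

Request:
{"method": "drive_tool", "body": {
  "angular": [
    [0,0,8],
    [0,0,8],
    [0,0,8],
    [0,0,8],
    [0,0,8],
    [0,0,8],
    [0,0,8],
    [0,0,8]
  ],
  "linear": [
    [-1.4,1.4,0.2],
    [-1.2,1.6,0.2],
    [-1,1.8,0.2],
    [-0.7,2,0.2],
    [-0.4,2,0.2],
    [-0.2,2,0.2],
    [0.1,2,0.2],
    [0.3,2,0.2]
  ],
  "gripper": [0,0,0,0,0,0,0,0]
}}

```text
clock: 9.35
eef_pos: [0.5729, 0.1155, 0.2749]
tool_rot: [1.826, 2.556, -0.009]
ft_force: [0.3, -0.4, -0.2]
opening: 0.008
```

```bash
python3 - <<'E'
from h import *
plan(np.array([.545,.127,.26]),-4.2,step=3,n=16)
E
```

```text
t 9.35 p [0.5729 0.1155 0.2749] F [ 0.33 -0.44 -0.16] yaw 18.91 j [ 0.16 -0.09  1.58 -0.    1.65 -0.17]
"angular": [[-0.1, 0.1, 8.0], [-0.1, 0.1, 8.0], [-0.0, 0.1, 7.1]] 
"linear": [[1.78, -2.01, 1.33], [0.19, -0.28, 0.17], [-0.0, 0.0, -0.0]] 
end [0.545 0.127 0.26 ] target [0.545 0.127 0.26 ]
```

Request:
{"method": "drive_tool", "body": {
  "angular": [
    [0,0,8],
    [0,0,8],
    [0,0,7],
    [0,0,0],
    [0,0,0]
  ],
  "linear": [
    [0.5,-2,0],
    [0.8,-1,0],
    [0,0,0],
    [0,0,0],
    [0,0,0]
  ],
  "gripper": [0,0,0,0,0]
}}

```text
clock: 9.85
eef_pos: [0.5404, 0.1212, 0.2664]
tool_rot: [-2.312, -2.12, 0.025]
ft_force: [0.3, 0.0, 1.2]
opening: 0.004
```

```bash
python3 - <<'E'
from h import *
import pickle
plan(np.array([.545,.127,.26]),-4.2,step=3,n=16)
f=r.grab_frame("wrist");pickle.dump(f,open("w4.pkl","wb")); w2=pickle.load(open("w2.pkl","rb"))["image"]
cv2.imwrite("pics/w4.png",np.hstack([cv2.resize(w2[140:240,340:440],(400,400),interpolation=cv2.INTER_CUBIC),cv2.resize(f["image"][130:280,180:330],(400,400),interpolation=cv2.INTER_CUBIC)])[:,:,::-1])
E
```

```text
t 9.85 p [0.5404 0.1212 0.2664] F [0.27 0.02 1.16] yaw -4.97 j [ 0.18 -0.15  1.65 -0.    1.65  0.26]
"angular": [[-0.8, 0.5, -0.8]] 
"linear": [[0.62, 0.42, 0.63]] 
end [0.545 0.127 0.26 ] target [0.545 0.127 0.26 ]
```

View pics/w4.png

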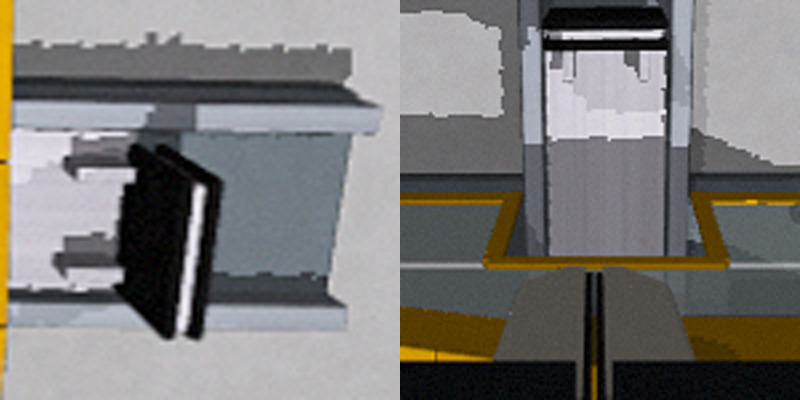

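The inner face shows two small low gussets, (572,65) and (645,65) in the right crop, reaching about 12 mm inward. I'll keep the tips high, at about z 0.058, and check where the handle lies.

```bash
python3 - <<'E'
from h import *
import pickle
f=pickle.load(open("w4.pkl","rb")); c=lambda u,v:[180+(u-400)*.375,130+v*.375]
print("inner top edge L,mid,R",onz(f,[c(548,48),c(606,46),c(667,46)],.077),"guard tunnel top edge?",onz(f,[c(606,263)],.098), onz(f,[c(606,263)],.183))
plan(np.array([.546,.127,.13]),-4.2,step=3,n=16)
E
```

```text
inner top edge L,mid,R [[0.52237707 0.14917446 0.077     ]
 [0.54443094 0.1480387  0.077     ]
 [0.5675021  0.14605738 0.077     ]] guard tunnel top edge? [[0.53772712 0.06827286 0.098     ]] [[0.54071359 0.10330275 0.183     ]]
t 9.9 p [0.5404 0.1212 0.2665] F [-0.03 -0.08  0.07] yaw -4.99 j [ 0.18 -0.14  1.65 -0.    1.65  0.26]
"angular": [[-0.8, 0.5, -0.8], [-0.0, -0.0, 0.0], [-0.0, -0.0, 0.0], [-0.0, -0.0, 0.0], [-0.0, -0.0, 0.0]] 
"linear": [[0.16, 0.15, 2.99], [0.13, 0.12, 2.99], [0.14, 0.11, 2.99], [0.13, 0.12, 2.99], [0.08, 0.06, 1.68]] 
end [0.546 0.127 0.13 ] target [0.546 0.127 0.13 ]
```

Request:
{"method": "drive_tool", "body": {
  "angular": [
    [-0.8,0.5,-0.8],
    [0,0,0],
    [0,0,0],
    [0,0,0],
    [0,0,0]
  ],
  "linear": [
    [0.3,0.3,3],
    [0.3,0.2,3],
    [0,0,3],
    [0,0,2],
    [0,0,0]
  ],
  "gripper": [0,0,0,0,0]
}}

```text
clock: 10.4
eef_pos: [0.5462, 0.1262, 0.1525]
tool_rot: [-2.285, -2.155, -0.002]
ft_force: [-0.2, -0.4, 0.7]
opening: 0.007
```

```bash
python3 - <<'E'
from h import *
plan(np.array([.546,.127,.075]),-4.2,step=2)
E
```

```text
t 10.4 p [0.5462 0.1262 0.1525] F [-0.24 -0.38  0.7 ] yaw -3.35 j [ 0.18 -0.1   1.79  0.    1.45  0.24]
"angular": [[0.1, -0.1, 0.9], [-0.0, 0.0, -0.0], [-0.0, 0.0, -0.0], [-0.0, 0.0, -0.0]] 
"linear": [[0.02, -0.01, 2.0], [0.02, -0.0, 2.0], [0.02, -0.0, 2.0], [0.02, -0.01, 1.75]] 
end [0.546 0.127 0.075] target [0.546 0.127 0.075]
```

Request:
{"method": "drive_tool", "body": {
  "angular": [
    [0,0,0.8],
    [0,0,0],
    [0,0,0],
    [0,0,0],
    [0,0,0]
  ],
  "linear": [
    [0.05,0,2],
    [0,0,2],
    [0,0,2],
    [0,0,1.2],
    [0,0,0]
  ],
  "gripper": [0,0,0,0,0]
}}

```text
clock: 10.9
eef_pos: [0.5486, 0.1267, 0.0833]
tool_rot: [2.291, 2.147, 0.008]
ft_force: [0.4, -0.2, -0.2]
opening: 0.006
```

```bash
python3 - <<'E'
from h import *
plan(np.array([.546,.127,.075]),-4.2,step=2)
E
```

```text
t 10.9 p [0.5486 0.1267 0.0833] F [ 0.39 -0.24 -0.18] yaw -3.72 j [ 0.18 -0.05  1.86  0.    1.32  0.25]
"angular": [[0.3, -0.1, 0.5]] 
"linear": [[0.01, -0.27, 0.83]] 
end [0.5459 0.127  0.075 ] target [0.546 0.127 0.075]
```

Request:
{"method": "drive_tool", "body": {
  "angular": [
    [0,0,0.4],
    [0,0,0],
    [0,0,0],
    [0,0,0],
    [0,0,0],
    [0,0,0],
    [0,0,0],
    [0,0,0]
  ],
  "linear": [
    [0,-0.2,0.8],
    [0.7,0,0],
    [0.9,0,0],
    [1,0,0],
    [1,0,0],
    [1.2,0,0],
    [1.2,0,0],
    [1.2,0,0]
  ],
  "gripper": [0,0,0,0,0,0,0,0]
}}

```text
clock: 11.7
eef_pos: [0.5536, 0.2041, 0.0789]
tool_rot: [2.296, 2.136, 0.013]
ft_force: [1.2, -3.9, -1.2]
opening: 0.008
```

```bash
python3 - <<'E'
from h import *
plan(np.array([.551,.2255,.073]),-4.2,step=1)
E
```

```text
t 11.7 p [0.5536 0.2041 0.0789] F [ 1.17 -3.89 -1.22] yaw -4.12 j [ 0.31  0.01  1.81 -0.    1.31  0.38]
"angular": [[0.5, -0.1, 0.1], [0.0, -0.0, -0.0], [0.0, -0.0, -0.0]] 
"linear": [[0.95, -0.19, 0.27], [0.95, -0.18, 0.26], [0.21, -0.04, 0.06]] 
end [0.551  0.2255 0.073 ] target [0.551  0.2255 0.073 ]
```

Request:
{"method": "drive_tool", "body": {
  "angular": [
    [0,0,0],
    [0,0,0],
    [0,0,0],
    [0,0,0],
    [0,0,0]
  ],
  "linear": [
    [0.9,0,0.2],
    [0.8,0,0.2],
    [0.5,0,0],
    [0.4,0,0],
    [0.4,0,0]
  ],
  "gripper": [0,0,0,0,0]
}}

```text
clock: 12.2
eef_pos: [0.5551, 0.222, 0.076]
tool_rot: [2.282, 2.12, -0.033]
ft_force: [-9.4, -37.3, 13.5]
opening: 0.006
```

Force rose to 37 N, so the carriage is at its stop. I'll back off, rise and check.

Request:
{"method": "drive_tool", "body": {
  "angular": [
    [0,0,0],
    [0,0,0],
    [0,0,0],
    [0,0,0],
    [0,0,0],
    [0,0,0],
    [0,0,0]
  ],
  "linear": [
    [-1,0,0],
    [-1.5,0,0],
    [0,0,-1],
    [0,0,-4],
    [0,0,-4],
    [0,0,-4],
    [0,0,-4]
  ],
  "gripper": [0,0,0,0,0,0,0]
}}

```text
clock: 12.9
eef_pos: [0.5507, 0.2023, 0.2485]
tool_rot: [2.287, 2.123, -0.043]
ft_force: [0.0, 0.0, 0.6]
opening: 0.006
```

```bash
python3 - <<'E'
from h import *
import pickle
s=r.sense(); print(s["clock"],s["eef_pos"],s["ft_force"])
f=r.grab_frame("wrist");pickle.dump(f,open("w5.pkl","wb")); a=r.grab_frame("side");pickle.dump(a,open("a5.pkl","wb"))
cv2.imwrite("pics/w5.png",np.hstack([cv2.resize(f["image"][130:280,180:330],(400,400),interpolation=cv2.INTER_CUBIC),cv2.resize(a["image"][160:260,215:315],(400,400),interpolation=cv2.INTER_CUBIC)])[:,:,::-1])
E
```

```text
12.9 [0.55070798 0.20227889 0.24848237] [0.00560276 0.01213696 0.56088656]
```

View pics/w5.png

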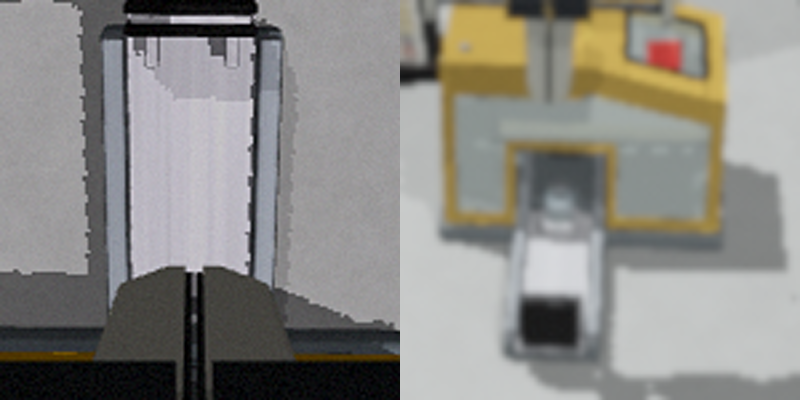

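```bash
python3 - <<'E'
from h import *
import pickle
a=pickle.load(open("f0.pkl","rb"))["side"]; b=pickle.load(open("a5.pkl","rb"))
for f in(a,b):
    m=f["image"][225:255,240:272].max(2)<70; y,x=np.nonzero(m); print(m.sum(),x.mean()+240,y.mean()+225,y.min()+225,y.max()+225)
print(proj(a,[.551,.2415,.054])-proj(a,[.5508,.2365,.054]),"px per 5 mm")
w=pickle.load(open("w5.pkl","rb")); print("inner top edge",onz(w,[[180+190*.375,130+33*.375]],.077))
E
```

```text
148 251.66216216216216 240.4391891891892 235 246
146 251.6027397260274 240.36301369863014 235 246
[[-0.0158133   1.06520802]] px per 5 mm
inner top edge [[0.55077551 0.23240891 0.077     ]]
```

```bash
python3 -c "
from h import *
print(r.sign_off())"
```

```text
the job is handed in; nothing more can be done
None
```

I did the whole sequence and handed the job in at about 13 s of the 64 s allowed. There was no verdict, and I inferred the stopper's depth because I couldn't measure it.

- **Carriage in:** I pushed on the handle's outer face until it hit the inner stop, with wrist force up to 41 N. Later pictures showed it fully in.
- **Lever:** I pressed the pad with closed fingertips through the middle of the window. The tips went to about z = 0.130 m, against 0.132 m expected for fully down, and the wrist read about 71 N vertically on the rigid stop. A side force of 32 N came with it, and I put that down to the pad's slope. The pictures after lifting showed the pad back up and the carriage still in.
- **Carriage out:** I pushed on the inner face to the outer stop, with wrist force up to 37 N. In the side camera the handle was within 0.1 pixel (about 0.4 mm) of where it started. The wrist camera gave 84 mm of travel against the stated 85 mm.

At hand-in the vial stood in its nest in the side view and the arm was clear of everything, with wrist force under 0.6 N.

- **Stopper depth:** this follows only from the lever having reached its stop.
- **Guard contact:** there is no separate reading for it. The fingers were centred in the window with roughly 20 mm to spare.
- **Disagreements:** my position estimates from different views differed by 3–5 mm, and I corrected these with closer wrist-camera views. At the outer stop the tool stopped about 3 mm short of where I expected, but the pictures show the carriage fully out.

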